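# Latch the stepped battery into its charging dock

## Task

Snap the dock's seesaw catch open, then take the stepped battery out of the three-bay rack, stand it upright on clear worktop and let go of it, so that you can take it anew across its flat sides. Set it upright and released into the charging dock, step towards the catch, and push the catch's raised nose over past its centre, towards the battery, so that it snaps shut on the step and holds the battery down. Leave everything else where it stands.

Things in the scene. Friction and masses are not known exactly. Their poses are not given: they have to be found in the camera images.
- battery_center (a point): the stepped battery, the only thing in the rack with a step: grey block 90 mm high, 0.35 kg, upright. Point: half-way up, over the centre of its 64 x 40 mm foot; own z up. The foot part (x -32 to +32) is 35 mm high; above it the upper block spans only x -6 to +32, leaving a 26 mm deep step on the -x side. 40 mm wide (y) all the way up; the flat sides are +y and -y
- battery_grip (a point): centre of the battery's upper block (38 x 40 mm, three dark ribs on each flat side), 66 mm above the underside, 13 mm along own +x of battery_center; the block reaches 24 mm higher and 31 mm lower. In the rack only its +x and -x ends are free (38 mm grasp), in the dock only its flat +y and -y sides (40 mm grasp)
- battery_front (a point): middle of the foot's lower edge on the step side: 32 mm along own -x from the battery's centre line, on the underside
- rack: fixed white rack, 84 x 172 mm. Origin: centre of its underside, x across, y along the row, z up. Bays at y -52, 0, +52 mm, floor 6 mm up, 48 mm wide between partitions 98 mm high that cover x -6 to +32 mm only; 13 mm high lips at x +-38.5 mm. Any one bay holds the battery (its x along rack x), the others the plain cartridges
- dock: fixed white charging dock. Origin: centre of the battery's place, at worktop height; z up. The seated battery is centred over it, axes along the dock's, step to dock -x. Foot x -122 to +46, y -37 to +37 mm, 22 mm high. Guides 48 mm high stand round the battery with 2 to 2.5 mm of play; a back panel 122 mm high at x +34.5 mm stands right behind it
- platform_top (a point): centre of the top of the dock's sprung platform, on which the battery stands: 35 mm high when empty, the battery's weight sinks it 0 to 4 mm; each further 10 mm takes 3 N. With the catch shut on the battery it is 25 mm high
- catch_pivot (a point): axis of the catch, at dock x -66 mm, 66 mm high, between two cheeks (dock x -76 to -56 mm, up to 74 mm high)
- catch (a joint): seesaw catch on the dock: steel V of two arms 22 mm wide, 6 mm thick. 0 rad = shut (nose level, tail raised 32 degrees), 1.08 = open (nose raised 62 degrees, tail 30 below level). A spring drives it to the nearer end from either side of its centre, 0.54 rad. Starts shut. Open it by pressing the tail straight down (about 7 N) until the tail is below level
- nose_tip (a point): upper edge of the end of the catch's nose, the arm towards the battery; 52 mm from the pivot. Open, it is 22 mm from the pivot along dock +x and 113 mm high. Shut it by pushing the back of the raised nose over along its arc (towards dock +x and down, about 9 N) until it is lower than 30 degrees; straight down on the tip may jam
- tail_tip (a point): end of the catch's tail with a dark pad, the arm away from the battery; 52 mm from the pivot, half-way through its thickness. Shut, it is 44 mm from the pivot along dock -x and 94 mm high; open, 40 mm high
- cartridge_1_center (a point): plain straight-sided filter cartridge without a step, 60 x 38 x 88 mm, in the rack. Point: its centre. Leave alone
- cartridge_2_center (a point): the other plain cartridge, the same. Point: its centre. Leave alone
- olive_bottle_center (a point): tall fluted olive-green bottle, 62 mm across, 236 mm high; point half-way up. Leave alone
- tumbler_center (a point): clear glass tumbler, 76 mm across, 86 mm high; point half-way up. Leave alone
- lemon_center (a point): lemon, 78 x 55 x 56 mm; point at its centre. Leave alone

How it is judged:
By the outcome, as a careful person would: the job done as asked, in the order asked, and still so for the second after the job is handed in, with the robot touching nothing.
It also fails if it takes over 69 s, if anything falls off the work surface, if the arm or the gripper's body presses on something with over 40 N, if the wrist force passes 120 N, or if a joint passes its speed limit or range.

## Robot

A 6-joint arm with a two-finger parallel gripper is mounted at the origin on a cart in front of the work surface, level with it; the furniture and walls round the work are solid. World frame = base frame: x ahead of the robot, y to its left, z up, the work surface at z = 0. Lengths are in m, angles in rad, forces in N, time in s.
With the tool pointing down it reaches from about 0.25 to 0.725 m from the base axis. Payload 4 kg.
Tool frame: the origin (TCP) lies midway between the tips of the shut fingers; the grasp point (between the pads) lies 19 mm behind it; z points along the fingers, y is the line along which they close (so a half turn about z gives the same grasp; the last joint's range is limited). The gripper opens to 85 mm and grips with 20 to 120 N. Pads are 22 mm wide; open, the fingers measure 114 mm over their backs; the gripper's body (76 mm by 85 mm) begins 54 mm behind the grasp point. The pads swing forward as they close: fully open they stand 13 mm farther back than shut.
Start: joints at [1.151, 0.241, 0.005, 1.335, 0, 1.571], TCP at [0.204, 0.457, 0.231] pointing down, gripper open.
Joint ranges: [-2.72, 2.72], [-1.05, 1.87], [-1.09, 1.28], [-1.99, 2.15], [-1.42, 1.44], [-3.14, 3.14]. Speed limits (rad/s): [2.79, 2.79, 3.14, 3.14, 3.14, 3.14].

## Interface

Orientations are given as a unit quaternion [x, y, z, w].
In Python, from workcell import bot gives the robot as it stands. The module is installed in compiled form; this text tells all that it offers.
- The arm moves only by the tool drive_tool, never from a script. Its arguments are lists of equal length, an entry for each row: "slide": the shift along the tool's x, y, z scaled (see below), a list of three; "rotation": the turn, a rotation vector about the tool's x, y, z scaled (see below), a list of three. A call has exactly 8 rows; each row is the pose to reach, as a shift and turn from the pose commanded when the call began, along the tool's axes at that moment; what a row does not reach only later rows make up. The controller multiplies each number of a shift by 250 mm and each number of a turn by 0.5 rad. A row lasts 1/8 s, in which the tool goes at most 62.5 mm and 10.7 degrees, less where a joint would pass 70% of its speed; a pose out of reach is approached as far as the arm can. A call with a number of a shift or a turn outside -1 to 1 is refused whole. A call with a gripper value outside its range is refused whole. "gripper" is the opening, from 0 (shut) to 1 (fully open), set as the call begins (left out, the last holds). The fingers move at their own pace and stop on an object; the grip force is fixed at half the most. Time passes only in rows, so rows that repeat a pose let the fingers close, or fill a call up. It gives the time, the measured TCP pose, the force, the opening and the grip force at its end, in the units of the state.
- bot.get_obs(): the state, without advancing time (a new reading comes with each control period).
- bot.camera(name): name is "scene" or "top" or "wrist"; returns a dict with "image" (384x512x3 uint8, red, green, blue), "z_map" (384x512 float32, m along the optical axis (not along the pixel's ray), 0 where there is no reading), "camera_matrix" (3x3 intrinsics, pixels), "xyz" and "orientation" of the camera in the world. Camera axes: x right, y up, looking along -z (the intrinsics and any distortion apply to the point x, -y, -z); pixel columns grow to the right and rows downward; lengths in m; the calibration is good to about 2 mm. A picture is of the moment at which its call begins.
- bot.job_done(): hands the job in; it is judged then, once.
The state is a dict: "clock": time; "joint_pos": joint angles; "joint_vel": joint speeds; "tau": joint torques, N m; "eef_pos": TCP position; "tool_rot": TCP orientation; "ft_force": force on the tool from outside, world axes, zero at the start; "ft_torque": the same for the moment, N m; "grip_width": finger opening in m; "grasp_force": force on a finger pad.
Only numpy, scipy, OpenCV 4.12 (cv2) and the standard library are available. Lean on these libraries where they do the work, as an engineer would, in place of code of your own. Each camera call takes 0.05 s, during which the arm holds its last target. There are 200 camera calls.

## Working session

There is one attempt and no reset: what is moved stays moved. The work goes in short steps, Python scripts to look and compute and a tool call to move; the robot and the scene stay as the last step left them, time stands still between calls to the robot, and variables do not carry over. Pictures are saved under pics/ and viewed, at most 10 in all, crops included, and the job is handed in when it is done.

Besides the shell and the picture viewer there is one more tool, called after ">>>" as a command line: name --argument value ..., lists and objects as JSON in quotes. drive_tool: Moves the arm, as the interface text tells. Shifts and turns lie within -1 to 1; 1 stands for 250 mm of shift or 0.5 rad of turn. Its arguments: {"type":"object","properties":{"slide":{"type":"array","items":{"type":"array","items":{"type":"number"}}},"rotation":{"type":"array","items":{"type":"array","items":{"type":"number"}}},"gripper":{"type":"number"}},"required":["slide","rotation"]}

```bash
mkdir -p pics; cat > h.py <<'E'
import numpy as np, cv2
from scipy.spatial.transform import Rotation as R
from workcell import bot
def cloud(c):
    z=c["z_map"]; K=np.array(c["camera_matrix"]); v,u=np.mgrid[:z.shape[0],:z.shape[1]]
    p=np.stack([(u-K[0,2])/K[0,0]*z,-(v-K[1,2])/K[1,1]*z,-z],-1)
    w=p@R.from_quat(c["orientation"]).as_matrix().T+np.array(c["xyz"])
    w[z<=0]=np.nan
    return w
def save(c,n): np.savez(n+".npz",**{k:np.array(x) for k,x in c.items()})
E
python3 - <<'E'
from h import *
o=bot.get_obs(); print({k:np.round(v,3).tolist() for k,v in o.items()})
for n in ("scene","top"):
    c=bot.camera(n); save(c,n); print(n,c["camera_matrix"],c["xyz"],c["orientation"])
    cv2.imwrite(f"pics/{n}0.png",c["image"][:,:,::-1])
E
```

```text
{'clock': 0.0, 'joint_pos': [1.151, 0.241, 0.004, 1.335, -0.0, 1.571], 'joint_vel': [-0.001, -0.0, 0.001, 0.0, 0.002, -0.002], 'tau': [0.001, -37.232, 25.241, 0.017, -0.0, 0.0], 'eef_pos': [0.204, 0.456, 0.23], 'tool_rot': [0.208, 0.978, -0.001, -0.0], 'ft_force': [-0.364, 0.773, -0.775], 'ft_torque': [-0.034, -0.006, -0.046], 'grasp_force': 0.0, 'grip_width': 0.085}
scene [[448.03578957   0.         259.18825201]
 [  0.         448.03578957 188.11909431]
 [  0.           0.           1.        ]] [-0.07673164 -0.49581606  0.91950454] [ 0.32297502 -0.1670824  -0.41963743  0.83167003]
top [[350.82413896   0.         256.37731577]
 [  0.         350.82413896 192.50259982]
 [  0.           0.           1.        ]] [ 0.385147   -0.03393196  1.15875353] [-0.04464115  0.04499454  0.70597493 -0.70539497]
```

View pics/scene0.png

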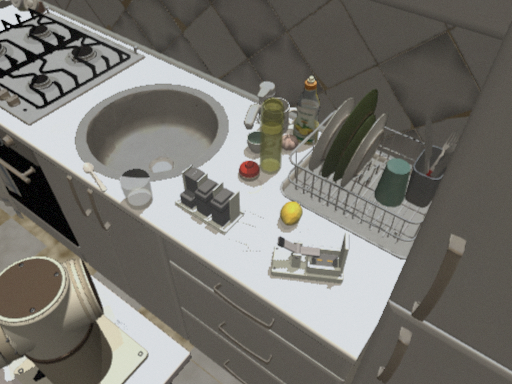

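View pics/top0.png

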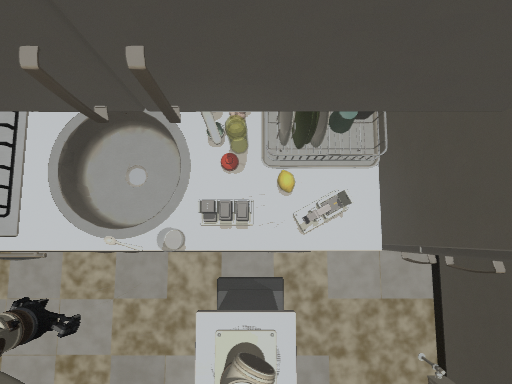

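The scene view shows the rack near (210,205) and the dock near (312,258). In the top view the rack is at (227,212) and the dock at (322,211), with the catch to the left and the back panel to the upper right. Next I'll measure with the depth maps.

```bash
python3 - <<'E'
from h import *
ims=[]
for n,(u0,u1,v0,v1) in (("top",(190,360,165,240)),("scene",(165,355,160,285))):
    c=dict(np.load(n+".npz")); im=c["image"][v0:v1,u0:u1,::-1]
    ims.append(cv2.resize(im,(800,int(800*(v1-v0)/(u1-u0))),interpolation=cv2.INTER_CUBIC)[:520])
cv2.imwrite("pics/cropt.png",ims[0]);cv2.imwrite("pics/crops.png",ims[1])
c=dict(np.load("top.npz")); w=cloud(c)
# worktop height, and z grid
print("worktop z",np.nanmedian(w[230:245,200:350,2]))
def rect(m,name):
    p=w[m][:,:2].astype(np.float32); r=cv2.minAreaRect(p*1000); print(name,len(p),np.round(r[0],1),np.round(r[1],1),round(r[2],1),"z",np.round(np.nanpercentile(w[m][:,2],[5,50,95]),3))
v,u=np.mgrid[:384,:512]
rk=(u>195)&(u<258)&(v>190)&(v<230); dk=(u>285)&(u<356)&(v>185)&(v<238)
rect(rk&(w[...,2]>0.006),"rack all"); rect(dk&(w[...,2]>0.012),"dock all"); rect(dk&(w[...,2]>0.08),"dock high");rect(dk&(w[...,2]>0.11),"dock panel")
for name,m,hs in (("rack",rk,.07),):
    k,l=cv2.connectedComponents((m&(w[...,2]>hs)).astype(np.uint8))
    for i in range(1,k): 
        if (l==i).sum()>8: rect(l==i,f"{name}{i}")
np.set_printoptions(linewidth=250)
print("rack z mm rows 194-228 cols 198-256"); print((w[196:228:2,198:257:2,2]*1000).round())
print("dock"); print((w[188:234:2,292:354:2,2]*1000).round())
s=cloud(dict(np.load("scene.npz")))
m=(s[...,2]>0.006)&(s[...,2]<.15)
for nm,b in (("rack",(.2,.45,-.05,.2)),("dock",(.2,.5,-.4,-.1))):
    q=m&(s[...,0]>b[0])&(s[...,0]<b[1])&(s[...,1]>b[2])&(s[...,1]<b[3]); r=cv2.minAreaRect((s[q][:,:2]*1000).astype(np.float32)); print("scene",nm,q.sum(),r)
E
```

```text
worktop z -0.0006727449130408125
rack all 1216 [470.8  63.4] [167.5  85.8] 89.9 z [0.008 0.083 0.097]
dock all 1334 [ 507.7 -221.9] [158.9 166.6] 28.8 z [0.019 0.035 0.105]
dock high 171 [ 478.3 -244.5] [ 45.5 156.4] 24.2 z [0.081 0.096 0.123]
dock panel 58 [ 508.3 -310.3] [45.  10.4] 27.7 z [0.113 0.121 0.124]
rack1 211 [480.5 119. ] [48.2 37.2] 89.8 z [0.081 0.095 0.099]
rack2 26 [480.8  87.6] [ 2.8 37.3] 87.9 z [0.078 0.082 0.099]
rack3 249 [470.2  62.5] [37.4 59.4] 90.0 z [0.078 0.09  0.096]
rack4 23 [479.7  35.8] [ 2.2 35.3] 89.0 z [0.072 0.095 0.099]
rack5 241 [468.4   9.8] [56.  37.1] 0.2 z [0.08  0.09  0.096]
rack6 13 [479.8 -15.1] [ 0.3 34.7] 89.5 z [0.088 0.097 0.101]
rack z mm rows 194-228 cols 198-256
[[ -3.  -2.  -1.  -3.   0.   4.   1.  -5.   2.   0.  -4.  -4.  -1.   3.  -1.   2.   2.  -5.  -0.   4.  -0.   2.   4.  -1.  -2.   2.  -2.   0.  -3.   0.]
 [  1.   3.   2.   1.   2.   1.  -4.  -0.  -2.  -0.   3.   3.  -2.   4.  -3.  -4.   3.   7.   1.   2.   0.  -3.  -1.  -1.  -0.  -1.  -2.  -3.  -2.  -3.]
 [ -0.  83.  94.  90.  94.  93.  94.  95.  85.  97.  16.  80.  80.  79.
[... 5242 characters left out ...]
.  -1.   1.   1.   0.  21.  20.  20.  25.  20.  22.   1.  -1.  -1.  -1.   0.  -3.   0.  -2.   0.  -3.   1.   2.   4.  -2.  -0.  -1.  -0.   2.   1.   1.]
 [ -2.  -2.   2.  -1.  -3.  19.  20.  21.  19.   2.  -0.  -1.   1.   2.  -7.  -1.  -3.  -2.   1.  -4.  -1.  -0.  -3.  -3.  -4.  -3.  -2.  -0.  -1.  -0.  -5.]
 [ -3.   0.  -1.  -2.  -0.  -2.  23.   1.  -3.   4.  -4.   2.   2.   2.  -2.   0.   0.  -4.  -5.   1.  -1.  -1.  -2.   2.   1.   1.   1.   5.  -0.  -1.  -2.]]
scene rack 1191 ((424.7471923828125, 95.849609375), (66.79464721679688, 238.2891082763672), 17.541593551635742)
scene dock 2219 ((466.98931884765625, -245.75387573242188), (73.75314331054688, 169.7279510498047), 26.42746925354004)
```

View pics/cropt.png

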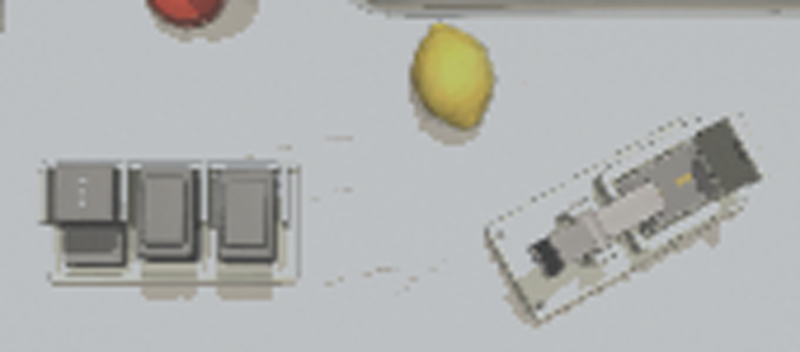

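View pics/crops.png

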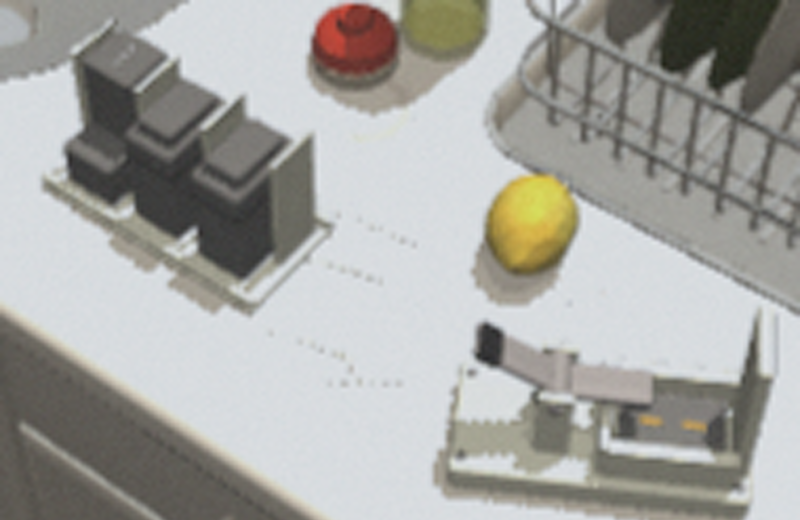

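The battery is in the left bay (top crop, 85,215): its step faces the robot (world -x), and the rack is aligned with the world axes. The dock's +x axis runs right and up (tail pad at 545,257; panel at 728,155). The spot between the rack and the dock is clear.

```bash
cat >> h.py <<'E'
def rects(n,b,zs,c=None):
    w=cloud(c if c is not None else dict(np.load(n+".npz"))); w=np.nan_to_num(w,nan=-9)
    for lo,hi in zs:
        m=(w[...,2]>lo)&(w[...,2]<hi)&(w[...,0]>b[0])&(w[...,0]<b[1])&(w[...,1]>b[2])&(w[...,1]<b[3])
        k,l=cv2.connectedComponents(m.astype(np.uint8))
        for i in range(1,k):
            q=l==i
            if q.sum()<25: continue
            r=cv2.minAreaRect((w[q][:,:2]*1000).astype(np.float32)); print(n,(lo,hi),q.sum(),np.round(r[0],1),np.round(r[1],1),round(r[2],1),"med",np.round(np.median(w[q],0)*1000,1))
E
python3 - <<'E'
from h import *
for n in ("top","scene"):
    print("dock"); rects(n,(.38,.56,-.37,-.13),((.012,.14),(.012,.03),(.058,.072),(.055,.11),(.112,.13)))
    print("rack"); rects(n,(.40,.54,-.04,.17),((.006,.12),(.086,.12)))
    print("obst"); rects(n,(.36,.75,-.2,.35),((.015,.3),))
E
```

```text
dock
top (0.012, 0.14) 66 [ 545.3 -143.6] [25.3 29. ] 86.4 med [ 547.6 -140.4   43.1]
top (0.012, 0.14) 1291 [ 470.5 -242.2] [ 73.8 166.7] 29.0 med [ 472.5 -245.8   35. ]
top (0.012, 0.03) 480 [ 470.5 -242.2] [ 73.8 166.7] 29.0 med [ 453.2 -204.5   21.6]
top (0.058, 0.072) 128 [ 469.4 -237.3] [35.5 60.4] 41.6 med [ 469.2 -238.8   67.8]
top (0.055, 0.11) 75 [ 506.3 -307.1] [45.8  4.1] 29.9 med [ 505.6 -306.7   83.7]
top (0.055, 0.11) 259 [ 457.8 -221.9] [41.8 98.3] 17.4 med [ 459.3 -219.4   71.9]
top (0.112, 0.13) 55 [ 508.3 -310.3] [45.  10.4] 27.7 med [ 507.4 -309.7  120.9]
rack
top (0.006, 0.12) 1210 [467.5  63.4] [167.5  79.1] 89.9 med [465.   61.4  82.6]
top (0.086, 0.12) 166 [481.3 114.7] [34.3 39.7] 0.2 med [481.1 115.1  95.2]
top (0.086, 0.12) 138 [470.9   9.6] [49.4 30.7] 0.1 med [467.6   9.3  93. ]
top (0.086, 0.12) 140 [470.9  61.5] [43.6 30.5] 0.6 med [470.4  63.8  92.9]
obst
top (0.015, 0.3) 1335 [ 688.7 -131.7] [136.3 122.4] 89.8 med [ 692.6 -152.2  130.6]
top (0.015, 0.3) 1073 [702.9  61.4] [ 94.2 137.4] 0.5 med [683.   35.  169.4]
top (0.015, 0.3) 208 [649.6 -96.7] [20
[... 1455 characters left out ...]
3 [471.3  54.2] [50.2 44.3] 4.1 med [469.9  54.9  92.7]
scene (0.086, 0.12) 168 [467.4   8.5] [29.1 44.9] 87.9 med [465.8   6.3  92.7]
scene (0.086, 0.12) 44 [481.4 -17.3] [ 4.8 38.4] 88.6 med [479.9 -17.3  94.6]
obst
scene (0.015, 0.3) 2029 [692.6  65.4] [149.   83.1] 73.5 med [676.   16.  152.7]
scene (0.015, 0.3) 3350 [ 639.8 -123.2] [220.3 153.7] 0.0 med [ 677.2 -147.3  134.2]
scene (0.015, 0.3) 301 [631.4  53. ] [55.8 55.8] 54.3 med [624.2  46.3  33.4]
scene (0.015, 0.3) 2051 [467.3  61.5] [ 66.5 163.1] 0.5 med [461.6  47.1  77.4]
scene (0.015, 0.3) 706 [389.1 230.4] [58.1 79.1] 0.0 med [390.6 248.3  56.7]
scene (0.015, 0.3) 414 [ 434.9 -179.3] [72.4 44.6] 4.0 med [ 441.7 -186.7   21.5]
```

```bash
cat >> h.py <<'E'
def go(pos,yawy=None,frm=None,fyaw=None):
    """numbers for a move to TCP pos with tool y at yawy deg (tool down); from the measured or a given commanded pose"""
    o=bot.get_obs()
    f=lambda a:R.from_euler("z",a,degrees=True)*R.from_matrix([[0,1,0],[1,0,0],[0,0,-1]])*R.identity()
    R0=R.from_quat(o["tool_rot"]) if fyaw is None else f(fyaw-0)
    p0=np.array(o["eef_pos"]) if frm is None else np.array(frm)
    s=R0.inv().apply(np.array(pos)-p0)/.25
    r=np.zeros(3)
    if yawy is not None:
        Rt=R.from_matrix(np.array([[-np.sin(np.radians(yawy)),np.cos(np.radians(yawy)),0],[np.cos(np.radians(yawy)),np.sin(np.radians(yawy)),0],[0,0,-1]]).T)
        Rt=R.from_matrix(Rt.as_matrix())
        r=(R0.inv()*Rt).as_rotvec()/.5
    print("slide",np.round(s,3),"rot",np.round(r,3),"t",round(o["clock"],2))
def st():
    o=bot.get_obs(); m=R.from_quat(o["tool_rot"]).as_matrix()
    print("t",round(o["clock"],2),"p",np.round(np.array(o["eef_pos"])*1000,1),"yawy",round(np.degrees(np.arctan2(m[1,1],m[0,1])),2),"F",np.round(o["ft_force"],1),"w",round(o["grip_width"]*1000,1),"g",round(o["grasp_force"],1),"j6",round(o["joint_pos"][5],2))
E
python3 - <<'E'
from h import *
m=R.from_quat(bot.get_obs()["tool_rot"]).as_matrix(); print(m.round(2))
st(); go((.40,-.10,.26),28)
E
```

```text
[[-0.91  0.41 -0.  ]
 [ 0.41  0.91 -0.  ]
 [ 0.   -0.   -1.  ]]
t 0.1 p [203.6 456.1 230.5] yawy 65.95 F [-0.1 -0.7  0.3] w 85.3 g 0.0 j6 1.57
slide [-1.624 -1.711 -0.115] rot [-4.000e-03  1.000e-03  1.325e+00] t 0.1
```

>>> drive_tool --slide '[[-0.2,-0.2,-0.05],[-0.4,-0.4,-0.1],[-0.6,-0.6,-0.12],[-0.75,-0.8,-0.12],[-0.9,-0.95,-0.12],[-1,-1,-0.12],[-1,-1,-0.12],[-1,-1,-0.12]]' --rotation '[[0,0,0.2],[0,0,0.4],[0,0,0.6],[0,0,0.8],[0,0,0.9],[0,0,1],[0,0,1],[0,0,1]]' --gripper 0

```text
clock: 1.1
eef_pos: [0.3299, 0.1264, 0.261]
tool_rot: [0.444, 0.896, -0.0, -0.0]
ft_force: [0.4, 0.6, 0.1]
grip_width: -0.0001
grasp_force: 0.0
```

```bash
python3 - <<'E'
from h import *
st(); go((.40,-.15,.26),28)
E
```

```text
t 1.1 p [329.9 126.4 261. ] yawy 37.27 F [0.4 0.6 0.1] w -0.1 g 0.0 j6 1.29
slide [-1.05  -0.446  0.004] rot [-0.001 -0.001  0.324] t 1.1
```

```bash
python3 - <<'E'
from h import *
c=bot.camera("wrist"); save(c,"w0"); print(c["xyz"])
w=cloud(c); print(np.nanmin(w.reshape(-1,3),0),np.nanmax(w.reshape(-1,3),0))
rects("w0",(.35,.56,-.06,.17),((.006,.12),(.086,.12)))
E
```

```text
[0.28580924 0.18651473 0.40288204]
[-0.45171482 -1.04741831 -0.89126774] [0.84594722 0.73848272 0.35837965]
w0 (0.006, 0.12) 5023 [468.7 100.5] [81.9 99.6] 0.3 med [463.3 107.9  69.5]
w0 (0.086, 0.12) 149 [481.7 142.4] [37.4  4.2] 0.4 med [479.7 143.   96.7]
w0 (0.086, 0.12) 1071 [481.8 116.5] [40.1 38.5] 89.9 med [478.9 118.   95.2]
w0 (0.086, 0.12) 153 [481.5  90.8] [37.2  4. ] 0.6 med [478.4  92.   95.9]
w0 (0.086, 0.12) 264 [460.1  66.3] [25.9 23.5] 87.4 med [454.5  69.4  92.7]
```

>>> drive_tool --slide '[[-0.2,-0.1,0],[-0.4,-0.2,0],[-0.6,-0.3,0],[-0.8,-0.4,0],[-1,-0.45,0],[-1,-0.45,0],[-1,-0.45,0],[-1,-0.45,0]]' --rotation '[[0,0,0.1],[0,0,0.2],[0,0,0.3],[0,0,0.32],[0,0,0.32],[0,0,0.32],[0,0,0.32],[0,0,0.32]]'

```text
clock: 2.15
eef_pos: [0.392, -0.139, 0.2613]
tool_rot: [0.513, 0.859, 0.0, -0.0]
ft_force: [0.9, 0.4, 0.6]
grip_width: -0.0001
grasp_force: 0.0
```

```bash
python3 - <<'E'
from h import *
c=bot.camera("wrist"); save(c,"w1"); print(c["xyz"])
w=cloud(c); print(np.nanmin(w.reshape(-1,3),0),np.nanmax(w.reshape(-1,3),0))
rects("w1",(.38,.56,-.37,-.13),((.012,.14),(.012,.03),(.058,.072),(.055,.11),(.112,.13)))
cv2.imwrite("pics/w1.png",c["image"][:,:,::-1])
cv2.imwrite("pics/w0.png",np.load("w0.npz")["image"][:,:,::-1])
st()
E
```

```text
[ 0.35757325 -0.07270376  0.40309974]
[-0.65787496 -1.0456223  -0.89067458] [0.84727262 0.3387281  0.35855295]
w1 (0.012, 0.14) 2467 [ 462.9 -223.6] [ 73.6 127.1] 29.7 med [ 446.4 -191.    21.5]
w1 (0.012, 0.14) 418 [ 546.1 -143.4] [27.7 26.6] 0.4 med [ 546.3 -139.7   42.2]
w1 (0.012, 0.14) 153 [ 492.1 -314.3] [7.9 2.2] 35.6 med [ 491.4 -314.4   87.8]
w1 (0.012, 0.03) 1921 [ 462.9 -223.6] [ 73.6 127.1] 29.7 med [ 444.3 -190.1   21.2]
w1 (0.012, 0.03) 37 [ 536.4 -141.3] [ 5.9 21. ] 19.2 med [ 534.1 -137.4   26.6]
w1 (0.058, 0.072) 38 [ 473.  -204.2] [ 6.6 12.4] 69.2 med [ 469.8 -201.9   66.8]
w1 (0.058, 0.072) 26 [ 491.2 -314.7] [5.9 1.6] 38.7 med [ 491.2 -314.8   66.3]
w1 (0.055, 0.11) 404 [ 454.4 -198.9] [25.  61.2] 43.7 med [ 445.8 -187.8   91.1]
w1 (0.055, 0.11) 153 [ 492.1 -314.3] [7.9 2.2] 35.6 med [ 491.4 -314.4   87.8]
t 2.2 p [ 392.  -139.1  261.4] yawy 28.3 F [ 0.1  0.6 -0. ] w 0.2 g 0.0 j6 0.74
```

View pics/w1.png

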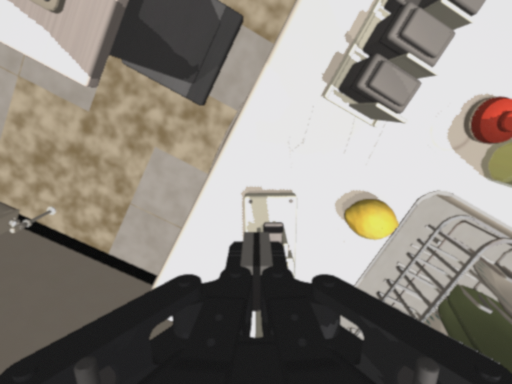

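The wrist view shows the dock's front end at (270,195), its long sides parallel to the picture's columns, and the dark tail pad at (272,228) just past the fingertips. So the tool yaw matches the dock's to within about a degree.

```bash
python3 - <<'E'
from h import *
for n in ("top","scene","w1"):
    rects(n,(.41,.48,-.21,-.16),((.085,.105),))
# foot-edge line fits, using top-face points of the foot (z 17..26)
for n in ("top","scene","w1"):
    w=np.nan_to_num(cloud(dict(np.load(n+".npz"))),nan=-9)*1000
    P=w[(abs(w[...,2]-21.5)<4)&(w[...,0]>390)&(w[...,0]<560)&(w[...,1]>-350)&(w[...,1]<-150)&((w[...,0]-545)**2+(w[...,1]+144)**2>45**2)]
    for a in (-60,-61,-62,-63):
        d=np.array([np.cos(np.radians(a)),np.sin(np.radians(a))]); q=(P[:,:2]-[487,-277.5])@np.array([d,[-d[1],d[0]]]).T
        # spread of side edges along the length
        e=[[np.percentile(q[(q[:,0]>x0)&(q[:,0]<x0+20),1],k) for x0 in (-118,-98,-78,-58,-38,-18) if ((q[:,0]>x0)&(q[:,0]<x0+20)).sum()>8] for k in (2,98)]
        print(n,a,"x",np.percentile(q[:,0],[1,99]).round(1),"lo",np.round(e[0],1),"hi",np.round(e[1],1))
go((.4375,-.1815,.13),28.5)
E
```

```text
top (0.085, 0.105) 48 [ 439.3 -187.5] [22.6 22.3] 11.8 med [ 439.9 -185.3   92.5]
scene (0.085, 0.105) 80 [ 440.  -190.3] [23.3 23.2] 34.3 med [ 438.9 -188.7   92.2]
w1 (0.085, 0.105) 258 [ 441.4 -186.2] [23.5 22.3] 29.6 med [ 440.5 -182.5   93.9]
top -60 x [-121.2   42.4] lo [-30.6 -31.6 -32.4 -32.  -33.  -34. ] hi [39.  39.7 39.7 39.3 39.5 38.3]
top -61 x [-121.3   42.6] lo [-32.3 -33.1 -33.6 -32.9 -33.5 -34. ] hi [38.  37.7 38.5 38.6 38.8 38.1]
top -62 x [-121.3   42. ] lo [-34.3 -34.5 -34.9 -33.9 -34.  -34.1] hi [35.5 36.2 37.2 37.9 38.3 37.8]
top -63 x [-121.    41.4] lo [-36.2 -36.1 -36.1 -34.8 -34.5 -34.2] hi [33.6 34.7 36.  37.1 37.8 37.6]
scene -60 x [-119.6   43.4] lo [-32.5 -32.6 -34.4 -34.4 -34.6 -35.6] hi [ 36.5  32.8  19.   19.   17.  -27.1]
scene -61 x [-119.5   43.8] lo [-34.4 -34.2 -35.7 -35.2 -35.1 -35.9] hi [ 34.6  31.2  13.1  18.2  16.5 -27.2]
scene -62 x [-119.5   44.2] lo [-36.5 -35.7 -36.9 -35.9 -35.6 -36.1] hi [ 32.7  29.6   9.4  17.5  16.1 -27.5]
scene -63 x [-119.6   44.7] lo [-38.2 -37.2 -38.1 -36.7 -36.4 -36.2] hi [ 30.8  27.9   8.1  16.7  15.5 -27.6]
w1 -60 x [-121.4  -22.1] lo [-28.7 -29.5 -29.7  31.   36.6  40. ] hi [40.8 42.2 41.2 41.4 41.9 40.3]
w1 -61 x [-121.5  -22.8] lo [-30.7 -31.  -31.6  30.1  36.   39.7] hi [38.9 40.5 40.2 40.7 41.5 40.2]
w1 -62 x [-121.5  -23.5] lo [-32.7 -32.8 -32.9  29.1  35.4  39.5] hi [37.4 39.1 39.  40.  41.1 40.2]
w1 -63 x [-121.6  -24.3] lo [-34.5 -34.3 -34.2  28.1  34.9  39.2] hi [35.6 37.4 37.9 39.4 40.7 40.4]
slide [-0.236  0.08   0.525] rot [-0.    -0.    -0.007] t 2.2
```

>>> drive_tool --slide '[[-0.06,0.02,0.12],[-0.12,0.04,0.24],[-0.18,0.06,0.36],[-0.24,0.08,0.46],[-0.24,0.08,0.54],[-0.24,0.08,0.58],[-0.24,0.08,0.6],[-0.24,0.08,0.6]]' --rotation '[[0,0,0],[0,0,0],[0,0,0],[0,0,0],[0,0,0],[0,0,0],[0,0,0],[0,0,0]]'

```text
clock: 3.2
eef_pos: [0.4383, -0.1839, 0.1117]
tool_rot: [0.514, 0.858, 0.0, 0.0]
ft_force: [0.1, -1.4, -0.2]
grip_width: -0.0
grasp_force: 0.0
```

```bash
python3 - <<'E'
from h import *
st(); go((.438,-.183,.056))
E
```

```text
t 3.2 p [ 438.3 -183.9  111.7] yawy 28.17 F [ 0.1 -1.4 -0.2] w -0.0 g 0.0 j6 0.68
slide [0.004 0.    0.223] rot [0. 0. 0.] t 3.2
```

>>> drive_tool --slide '[[0,0,0.04],[0,0,0.08],[0,0,0.12],[0,0,0.15],[0,0,0.18],[0,0,0.21],[0,0,0.23],[0,0,0.23]]' --rotation '[[0,0,0],[0,0,0],[0,0,0],[0,0,0],[0,0,0],[0,0,0],[0,0,0],[0,0,0]]'

```text
clock: 4.2
eef_pos: [0.4377, -0.1841, 0.0532]
tool_rot: [0.514, 0.858, -0.0, -0.001]
ft_force: [0.5, 0.4, 0.8]
grip_width: 0.0001
grasp_force: 0.0
```

>>> drive_tool --slide '[[0,0,-0.1],[0,0,-0.25],[0,0,-0.4],[0.2,0,-0.5],[0.4,0,-0.55],[0.6,0,-0.55],[0.8,0,-0.55],[0.8,0,-0.55]]' --rotation '[[0,0,0],[0,0,0],[0,0,0],[0,0,0.1],[0,0,0.2],[0,0,0.3],[0,0,0.4],[0,0,0.4]]' --gripper 1

```text
clock: 5.2
eef_pos: [0.3423, -0.0058, 0.1917]
tool_rot: [0.595, 0.804, 0.0, 0.0]
ft_force: [0.9, -0.6, 0.2]
grip_width: 0.0854
grasp_force: 0.0
```

```bash
python3 - <<'E'
from h import *
c=bot.camera("wrist"); save(c,"w2"); c=bot.camera("scene"); save(c,"s2")
cv2.imwrite("pics/w2.png",np.vstack([np.load("w2.npz")["image"],np.load("s2.npz")["image"]])[150:680,:,::-1]) if 0 else None
rects("s2",(.38,.56,-.37,-.13),((.055,.13),(.09,.12)))
rects("w2",(.35,.56,-.06,.17),((.006,.12),(.086,.12)))
st(); go((.4785,.1145,.17),0)
E
```

```text
s2 (0.055, 0.13) 192 [ 506.5 -311.3] [46.1  9.4] 31.9 med [ 496.5 -315.1  104.9]
s2 (0.055, 0.13) 295 [ 456.2 -222.4] [41.9 53.8] 21.1 med [ 456.4 -225.7   73.2]
s2 (0.09, 0.12) 77 [ 466.4 -236.9] [22.9 16.9] 31.9 med [ 464.8 -238.2  104.1]
s2 (0.09, 0.12) 74 [ 504.1 -310.1] [43.3  8.4] 39.1 med [ 491.9 -316.4  107.8]
w2 (0.006, 0.12) 18030 [468.5  64.6] [ 82.1 171.3] 0.5 med [463.4  77.   82.5]
w2 (0.086, 0.12) 521 [481.4 142. ] [38.   4.6] 0.1 med [480.  140.7  96.1]
w2 (0.086, 0.12) 2821 [481.5 116.2] [40.3 38.8] 89.4 med [478.7 116.2  95.1]
w2 (0.086, 0.12) 311 [481.4  90.1] [ 4.1 38. ] 90.0 med [478.9  89.7  96.9]
w2 (0.086, 0.12) 1779 [470.2  64.3] [27.9 45.1] 89.6 med [468.   64.7  93.1]
w2 (0.086, 0.12) 269 [481.4  38.3] [38.1  4.1] 0.6 med [479.1  38.8  96.7]
w2 (0.086, 0.12) 1529 [468.8  11.5] [28.2 44.3] 89.5 med [466.9  12.8  93.1]
w2 (0.086, 0.12) 314 [481.7 -13.6] [37.6  4.5] 0.4 med [480.1 -12.2  96.1]
t 5.3 p [344.3  -7.6 191.8] yawy 16.77 F [ 0.8 -0.4  1.2] w 85.2 g 0.0 j6 1.26
slide [0.313 0.655 0.088] rot [0.004 0.002 0.585] t 5.3
```

The catch now stands open: the scene cloud shows the nose at a height of about 104 mm, raised above the pivot.

>>> drive_tool --slide '[[0.06,0.14,0],[0.12,0.28,0],[0.18,0.42,0],[0.24,0.56,0.02],[0.32,0.66,0.05],[0.32,0.66,0.07],[0.32,0.66,0.08],[0.32,0.66,0.08]]' --rotation '[[0,0,0.15],[0,0,0.3],[0,0,0.45],[0,0,0.58],[0,0,0.58],[0,0,0.58],[0,0,0.58],[0,0,0.58]]'

```text
clock: 6.3
eef_pos: [0.4786, 0.1151, 0.1712]
tool_rot: [0.707, 0.707, -0.0, -0.0]
ft_force: [-0.0, -0.4, 0.3]
grip_width: 0.0856
grasp_force: 0.0
```

```bash
python3 - <<'E'
from h import *
c=bot.camera("wrist"); save(c,"w3")
rects("w3",(.35,.56,.09,.17),((.086,.12),))
st(); go((.481,.116,.053),0)
E
```

```text
w3 (0.086, 0.12) 350 [481.7 142.5] [37.4  3.7] 0.2 med [482.1 143.3  96.5]
w3 (0.086, 0.12) 2685 [482.2 113.2] [46.4 38.1] 89.9 med [482.3 115.4  95.1]
t 6.35 p [478.7 115.2 171.5] yawy -0.03 F [-0.3 -0.5 -0.4] w 85.2 g 0.0 j6 1.81
slide [0.003 0.009 0.474] rot [-0.     0.    -0.001] t 6.35
```

>>> drive_tool --slide '[[0.0,0.012,0.06],[0,0.012,0.14],[0,0.012,0.22],[0,0.012,0.3],[0,0.012,0.38],[0,0.012,0.44],[0,0.012,0.465],[0,0.012,0.465]]' --rotation '[[0,0,0],[0,0,0],[0,0,0],[0,0,0],[0,0,0],[0,0,0],[0,0,0],[0,0,0]]'

```text
clock: 7.35
eef_pos: [0.4818, 0.1161, 0.0548]
tool_rot: [0.707, 0.707, -0.0, -0.0]
ft_force: [0.2, -0.0, 0.9]
grip_width: 0.0854
grasp_force: 0.0
```

>>> drive_tool --slide '[[0,0,0],[0,0,0],[0,0,0],[0,0,0],[0,0,0],[0,0,0],[0,0,0],[0,0,0]]' --rotation '[[0,0,0],[0,0,0],[0,0,0],[0,0,0],[0,0,0],[0,0,0],[0,0,0],[0,0,0]]' --gripper 0

```text
clock: 8.35
eef_pos: [0.4823, 0.1163, 0.0557]
tool_rot: [0.707, 0.707, 0.0, 0.0]
ft_force: [-1.6, 0.9, 5.6]
grip_width: 0.0375
grasp_force: 60.6
```

```bash
python3 - <<'E'
from h import *
st()
E
```

```text
t 8.35 p [482.3 116.3  55.7] yawy 0.06 F [-1.6  0.9  5.6] w 37.5 g 60.6 j6 1.81
```

>>> drive_tool --slide '[[0,0,-0.05],[0,0,-0.12],[0,0,-0.19],[0,0,-0.26],[0,0,-0.33],[0,0,-0.4],[0,0,-0.47],[0,0,-0.5]]' --rotation '[[0,0,0],[0,0,0],[0,0,0],[0,0,0],[0,0,0],[0,0,0],[0,0,0],[0,0,0]]'

```text
clock: 9.35
eef_pos: [0.4821, 0.1162, 0.1808]
tool_rot: [0.707, 0.707, 0.0, 0.0]
ft_force: [-0.2, 0.0, -3.5]
grip_width: 0.0374
grasp_force: 60.8
```

```bash
python3 - <<'E'
from h import *
st(); go((.445,-.085,.17),0)
E
```

```text
t 9.35 p [482.1 116.2 180.8] yawy 0.06 F [-0.2  0.  -3.5] w 37.4 g 60.8 j6 1.81
slide [-0.805 -0.149  0.043] rot [ 0.001 -0.     0.002] t 9.35
```

>>> drive_tool --slide '[[-0.08,-0.02,0],[-0.2,-0.04,0],[-0.34,-0.08,0],[-0.48,-0.1,0],[-0.62,-0.13,0],[-0.74,-0.15,0],[-0.81,-0.15,0],[-0.81,-0.15,0]]' --rotation '[[0,0,0],[0,0,0],[0,0,0],[0,0,0],[0,0,0],[0,0,0],[0,0,0],[0,0,0]]'

```text
clock: 10.35
eef_pos: [0.444, -0.0872, 0.1795]
tool_rot: [0.708, 0.707, -0.0, -0.001]
ft_force: [0.3, -0.1, -3.2]
grip_width: 0.0374
grasp_force: 60.7
```

>>> drive_tool --slide '[[0,0,0.06],[0,0,0.14],[0,0,0.22],[0,0,0.3],[0,0,0.38],[0,0,0.44],[0,0,0.48],[0,0,0.5]]' --rotation '[[0,0,0],[0,0,0],[0,0,0],[0,0,0],[0,0,0],[0,0,0],[0,0,0],[0,0,0]]'

```text
clock: 11.35
eef_pos: [0.4444, -0.0858, 0.0545]
tool_rot: [0.707, 0.708, -0.0, -0.0]
ft_force: [0.4, -1.2, -4.0]
grip_width: 0.0373
grasp_force: 60.9
```

```bash
python3 - <<'E'
from h import *
st()
E
```

```text
t 11.35 p [444.4 -85.8  54.5] yawy 0.1 F [ 0.4 -1.2 -4. ] w 37.3 g 60.9 j6 1.38
```

Not yet touching, so I'll lower it about 5 mm more.

>>> drive_tool --slide '[[0,0,0.004],[0,0,0.008],[0,0,0.012],[0,0,0.015],[0,0,0.018],[0,0,0.02],[0,0,0.021],[0,0,0.021]]' --rotation '[[0,0,0],[0,0,0],[0,0,0],[0,0,0],[0,0,0],[0,0,0],[0,0,0],[0,0,0]]'

```text
clock: 12.35
eef_pos: [0.4446, -0.0863, 0.0498]
tool_rot: [0.707, 0.707, -0.0, -0.0]
ft_force: [1.0, 0.3, -3.4]
grip_width: 0.0373
grasp_force: 60.9
```

```bash
python3 - <<'E'
from h import *
st()
E
```

```text
t 12.35 p [444.6 -86.3  49.8] yawy 0.06 F [ 1.   0.3 -3.4] w 37.3 g 60.9 j6 1.38
```

>>> drive_tool --slide '[[0,0,0.002],[0,0,0.004],[0,0,0.006],[0,0,0.008],[0,0,0.009],[0,0,0.01],[0,0,0.01],[0,0,0.01]]' --rotation '[[0,0,0],[0,0,0],[0,0,0],[0,0,0],[0,0,0],[0,0,0],[0,0,0],[0,0,0]]'

```text
clock: 13.35
eef_pos: [0.4446, -0.0863, 0.0496]
tool_rot: [0.707, 0.707, 0.0, 0.0]
ft_force: [-7.1, 2.6, 18.4]
grip_width: 0.0375
grasp_force: 63.2
```

```bash
python3 - <<'E'
from h import *
st()
E
```

```text
t 13.35 p [444.6 -86.3  49.6] yawy 0.05 F [-7.1  2.6 18.4] w 37.5 g 63.2 j6 1.38
```

>>> drive_tool --slide '[[0,0,-0.006],[0,0,-0.006],[0,0,-0.006],[0,0,-0.006],[0,0,-0.006],[0,0,-0.006],[0,0,-0.006],[0,0,-0.006]]' --rotation '[[0,0,0],[0,0,0],[0,0,0],[0,0,0],[0,0,0],[0,0,0],[0,0,0],[0,0,0]]' --gripper 1

```text
clock: 14.35
eef_pos: [0.4446, -0.0863, 0.0488]
tool_rot: [0.707, 0.707, 0.0, 0.0]
ft_force: [0.3, -0.7, 0.8]
grip_width: 0.0853
grasp_force: 0.0
```

>>> drive_tool --slide '[[0,0,-0.06],[0,0,-0.14],[0,0,-0.22],[0,0,-0.32],[0,0,-0.42],[0,0,-0.48],[0,0,-0.5],[0,0,-0.5]]' --rotation '[[0,0,0],[0,0,0],[0,0,0],[0,0,-0.2],[0,0,-0.5],[0,0,-0.8],[0,0,-1],[0,0,-1]]'

```text
clock: 15.35
eef_pos: [0.4449, -0.0864, 0.1743]
tool_rot: [0.51, 0.86, 0.0, 0.001]
ft_force: [-0.7, -0.4, 0.2]
grip_width: 0.0852
grasp_force: 0.0
```

>>> drive_tool --slide '[[0,0,0],[0,0,0],[0,0,0],[0,0,0],[0,0,0],[0,0,0],[0,0,0],[0,0,0]]' --rotation '[[0,0,-0.2],[0,0,-0.4],[0,0,-0.6],[0,0,-0.8],[0,0,-1],[0,0,-1],[0,0,-1],[0,0,-1]]'

```text
clock: 16.35
eef_pos: [0.4446, -0.0863, 0.1737]
tool_rot: [0.282, 0.96, -0.0, -0.0]
ft_force: [0.2, -0.4, -0.1]
grip_width: 0.0854
grasp_force: 0.0
```

>>> drive_tool --slide '[[0,0,0],[0,0,0],[0,0,0],[0,0,0],[0,0,0],[0,0,0],[0,0,0],[0,0,0]]' --rotation '[[0,0,-0.2],[0,0,-0.4],[0,0,-0.6],[0,0,-0.8],[0,0,-1],[0,0,-1],[0,0,-1],[0,0,-1]]'

```text
clock: 17.35
eef_pos: [0.4446, -0.0863, 0.1738]
tool_rot: [0.035, 0.999, -0.0, -0.0]
ft_force: [-0.1, -0.7, 0.1]
grip_width: 0.0854
grasp_force: 0.0
```

```bash
python3 - <<'E'
from h import *
c=bot.camera("wrist"); save(c,"w4"); cv2.imwrite("pics/w4.png",c["image"][:,:,::-1])
rects("w4",(.38,.52,-.13,-.04),((.08,.12),(.03,.045),(.02,.12)))
st(); go((.4446,-.0863,.16),90)
E
```

```text
w4 (0.08, 0.12) 2170 [444.7 -86.1] [39.9 37.9] 89.8 med [442.7 -85.8  89.1]
w4 (0.03, 0.045) 1185 [413.9 -86. ] [40.  28.1] 88.8 med [413.7 -85.9  34.2]
w4 (0.02, 0.12) 3753 [431.8 -86. ] [40.  63.7] 89.9 med [429.  -85.9  88. ]
t 17.4 p [444.6 -86.3 173.8] yawy 85.96 F [-0.7 -0.3  0.4] w 85.0 g 0.0 j6 -0.12
slide [0.    0.    0.055] rot [-0.     0.    -0.141] t 17.4
```

View pics/w4.png

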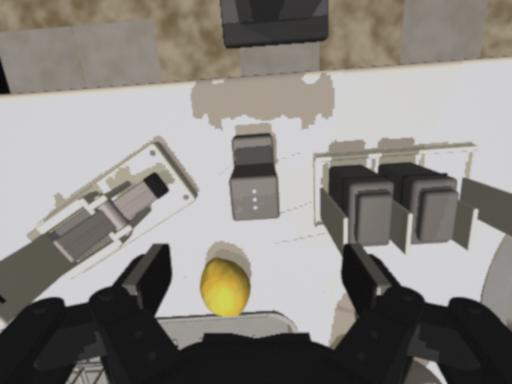

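The battery stands upright on clear worktop. In the wrist view its upper block is at (254,192) with the step above it, and the open catch and dock are at the left (115,210).

>>> drive_tool --slide '[[0,0,0.02],[0,0,0.08],[0,0,0.16],[0,0,0.24],[0,0,0.32],[0,0,0.4],[0,0,0.46],[0,0,0.495]]' --rotation '[[0,0,-0.14],[0,0,-0.14],[0,0,-0.14],[0,0,-0.14],[0,0,-0.14],[0,0,-0.14],[0,0,-0.14],[0,0,-0.14]]'

```text
clock: 18.4
eef_pos: [0.4442, -0.0862, 0.0493]
tool_rot: [0.0, 1.0, 0.0, -0.001]
ft_force: [-0.9, -0.4, -0.6]
grip_width: 0.0854
grasp_force: 0.0
```

>>> drive_tool --slide '[[0,0,0],[0,0,0],[0,0,0],[0,0,0],[0,0,0],[0,0,0],[0,0,0],[0,0,0]]' --rotation '[[0,0,0],[0,0,0],[0,0,0],[0,0,0],[0,0,0],[0,0,0],[0,0,0],[0,0,0]]' --gripper 0

```text
clock: 19.4
eef_pos: [0.4453, -0.0866, 0.0508]
tool_rot: [-0.0, 1.0, -0.0, 0.001]
ft_force: [-0.9, -0.2, 5.3]
grip_width: 0.0391
grasp_force: 60.8
```

```bash
python3 - <<'E'
from h import *
st()
# dock from w4: guides top (z~48), foot, panel, cheeks in a trial dock frame
a=np.radians(-61.5); d=np.array([np.cos(a),np.sin(a)])
for n in ("w1","w4","top"):
    w=np.nan_to_num(cloud(dict(np.load(n+".npz"))),nan=-9)*1000
    q=(w[...,:2]-[488.5,-276.5])@np.array([d,[-d[1],d[0]]]).T; z=w[...,2]
    box=(q[...,0]>-130)&(q[...,0]<55)&(abs(q[...,1])<45)
    for nm,lo,hi in (("foot",18,26),("guide",45,51),("plat",30,38),("panel",118,127)):
        m=box&(z>lo)&(z<hi); P=q[m]
        if len(P)<30: continue
        print(n,nm,len(P),"x",np.percentile(P[:,0],[1,50,99]).round(1),"y",np.percentile(P[:,1],[1,50,99]).round(1),"rect",cv2.minAreaRect(P.astype(np.float32)))
E
```

```text
t 19.4 p [445.3 -86.6  50.8] yawy 90.01 F [-0.9 -0.2  5.3] w 39.1 g 60.8 j6 -0.19
w1 foot 1823 x [-121.3  -96.9  -25.1] y [-33.8   5.6  38.4] rect ((-58.690406799316406, 2.4007110595703125), (126.44648742675781, 73.54666900634766), 0.693305492401123)
w1 guide 87 x [-75.6 -33.7 -19.2] y [16.2 28.6 33. ] rect ((-46.720252990722656, 25.584335327148438), (60.26673889160156, 8.60714340209961), 13.433575630187988)
w4 foot 3823 x [-121.9  -86.9   34.6] y [-34.1 -10.5  38.7] rect ((-39.34056854248047, 2.447040557861328), (166.9694061279297, 73.7481689453125), 0.569259524345398)
w4 guide 1902 x [-109.3  -13.3   35.1] y [-28.3  -0.8  33.7] rect ((-38.0899658203125, 2.452211380004883), (150.15475463867188, 62.93096160888672), 0.5190648436546326)
w4 plat 983 x [-76.5   6.4  35.5] y [-26.3  -9.9  30.3] rect ((-20.181488037109375, 2.7130966186523438), (113.46658325195312, 62.66561508178711), 0.7805567979812622)
w4 panel 68 x [32.8 34.8 39.8] y [16.6 22.2 25.7] rect ((35.00596618652344, 21.710214614868164), (11.179119110107422, 4.474209785461426), 52.53879928588867)
top foot 474 x [-121.2  -76.9   41.1] y [-36.    2.9  36.8] rect ((-38.758575439453125, 0.4690093994140625), (166.66488647460938, 73.71192932128906), 0.5403876304626465)
top guide 126 x [-40.   -5.6  35.5] y [-30.1 -14.3  31.8] rect ((-19.7069091796875, 0.7056121826171875), (111.69114685058594, 62.17721176147461), 0.42100989818573)
top plat 176 x [-39.8   7.4  35.5] y [-20.2   0.5  20.3] rect ((-20.110675811767578, -2.3252410888671875), (112.94780731201172, 44.74290084838867), 5.141181945800781)
top panel 48 x [33.9 38.3 42.9] y [-20.6   1.9  23.2] rect ((38.28132247924805, 1.2260513305664062), (9.126760482788086, 45.03867721557617), 0.22923922538757324)
```

>>> drive_tool --slide '[[0,0,-0.06],[0,0,-0.14],[0,0,-0.24],[0,0,-0.34],[0,0,-0.44],[0,0,-0.52],[0,0,-0.58],[0,0,-0.6]]' --rotation '[[0,0,0],[0,0,0],[0,0,0.1],[0,0,0.3],[0,0,0.5],[0,0,0.7],[0,0,0.9],[0,0,1]]'

```text
clock: 20.4
eef_pos: [0.4444, -0.0861, 0.2001]
tool_rot: [0.248, 0.969, 0.0, -0.0]
ft_force: [-0.0, 0.7, -4.0]
grip_width: 0.0394
grasp_force: 61.2
```

```bash
python3 - <<'E'
from h import *
st(); go((.4969,-.2859,.2),29.05)
E
```

```text
t 20.4 p [444.4 -86.1 200.1] yawy 61.26 F [-0.   0.7 -4. ] w 39.4 g 61.2 j6 0.31
slide [-0.568 -0.6    0.   ] rot [-0.000e+00 -1.000e-03  1.124e+00] t 20.4
```

>>> drive_tool --slide '[[-0.06,-0.06,0],[-0.16,-0.16,0],[-0.26,-0.27,0],[-0.36,-0.38,0],[-0.46,-0.48,0],[-0.53,-0.56,0],[-0.57,-0.6,0],[-0.57,-0.6,0]]' --rotation '[[0,0,0.1],[0,0,0.3],[0,0,0.5],[0,0,0.7],[0,0,0.9],[0,0,1],[0,0,1],[0,0,1]]'

```text
clock: 21.4
eef_pos: [0.4974, -0.2863, 0.199]
tool_rot: [0.479, 0.878, 0.0, -0.001]
ft_force: [0.5, 0.1, -4.4]
grip_width: 0.0399
grasp_force: 61.2
```

```bash
python3 - <<'E'
from h import *
c=bot.camera("wrist"); save(c,"w5"); c=bot.camera("top"); save(c,"t5")
cv2.imwrite("pics/w5.png",np.load("w5.npz")["image"][:,:,::-1])
a=np.radians(-60.95); d=np.array([np.cos(a),np.sin(a)])
for n in ("w5",):
    w=np.nan_to_num(cloud(dict(np.load(n+".npz"))),nan=-9)*1000
    q=(w[...,:2]-[490.6,-274.5])@np.array([d,[-d[1],d[0]]]).T; z=w[...,2]
    box=(q[...,0]>-130)&(q[...,0]<55)&(abs(q[...,1])<45)
    for nm,lo,hi in (("foot",18,26),("guide",45,51),("plat",30,38),("panel",118,127),("step",165,200),("nose",90,118)):
        m=box&(z>lo)&(z<hi); P=q[m]
        if len(P)<30: continue
        print(n,nm,len(P),"x",np.percentile(P[:,0],[1,50,99]).round(1),"y",np.percentile(P[:,1],[1,50,99]).round(1),"rect",cv2.minAreaRect(P.astype(np.float32)))
st(); go((.4969,-.2859,.2),29.05)
E
```

```text
w5 foot 3618 x [-120.   -86.5  -16.1] y [-36.3 -12.1  36.1] rect ((-62.89107894897461, -0.06150054931640625), (73.66580200195312, 116.116455078125), 89.9578857421875)
w5 guide 805 x [-108.1  -37.4  -17.3] y [-31.2  -1.6  30.5] rect ((-62.558231353759766, -0.7236595153808594), (94.02860260009766, 62.63531494140625), 0.8162159323692322)
w5 plat 500 x [-39.7 -23.4 -16.3] y [-22.6  -1.   22.5] rect ((-36.620033264160156, 2.1746673583984375), (38.66798400878906, 52.26276779174805), 3.774989604949951)
w5 step 4185 x [-33.9 -18.7  -5.9] y [-20.1  -0.9  18.6] rect ((-19.114818572998047, -0.8122806549072266), (28.69533920288086, 40.013179779052734), 3.4115397930145264)
w5 nose 629 x [-54.3 -45.9 -37.3] y [-10.9  -0.3  10.4] rect ((-45.87660217285156, -0.35417842864990234), (17.921762466430664, 21.717390060424805), 0.2784603238105774)
t 21.5 p [ 497.3 -285.2  199.5] yawy 32.77 F [ 0.6  0.5 -2.8] w 39.8 g 61.2 j6 0.48
slide [-0.001 -0.003 -0.002] rot [-0.001 -0.004  0.13 ] t 21.5
```

View pics/w5.png

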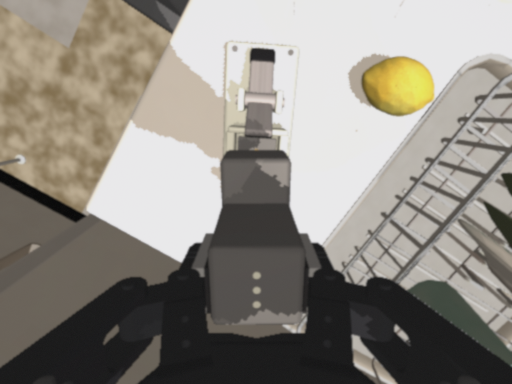

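The wrist view shows the battery held over the dock, with its step at (255,180) facing the open catch (nose at 258,145). The foot outline fits the trial dock frame to within 1 mm.

```bash
python3 - <<'E'
from h import *
go((.4973,-.2866,.11),29.05)
E
```

```text
slide [-0.005 -0.003  0.358] rot [-0.001 -0.004  0.13 ] t 21.5
```

>>> drive_tool --slide '[[-0.003,-0.002,0],[-0.003,-0.002,0.05],[-0.003,-0.002,0.12],[-0.003,-0.002,0.19],[-0.003,-0.002,0.26],[-0.003,-0.002,0.31],[-0.003,-0.002,0.35],[-0.003,-0.002,0.35]]' --rotation '[[0,0,0.13],[0,0,0.13],[0,0,0.13],[0,0,0.13],[0,0,0.13],[0,0,0.13],[0,0,0.13],[0,0,0.13]]'

```text
clock: 22.5
eef_pos: [0.4972, -0.2866, 0.1117]
tool_rot: [0.507, 0.862, 0.0, -0.001]
ft_force: [-0.2, 0.2, -3.7]
grip_width: 0.0393
grasp_force: 61.2
```

```bash
python3 - <<'E'
from h import *
c=bot.camera("wrist"); save(c,"w6")
st();st(); go((.4973,-.2866,.086),29.05)
a=np.radians(-60.95); d=np.array([np.cos(a),np.sin(a)])
w=np.nan_to_num(cloud(c),nan=-9)*1000
q=(w[...,:2]-[490.6,-274.5])@np.array([d,[-d[1],d[0]]]).T; z=w[...,2]
box=(q[...,0]>-130)&(q[...,0]<55)&(abs(q[...,1])<45)
for nm,lo,hi in (("foot",18,26),("guide",45,51),("step",85,102),("block",135,156)):
    m=box&(z>lo)&(z<hi)&((q[...,0]>-36)|(nm!="step")); P=q[m]
    if len(P)>30: print(nm,len(P),"x",np.percentile(P[:,0],[1,50,99]).round(1),"y",np.percentile(P[:,1],[1,50,99]).round(1),"rect",cv2.minAreaRect(P.astype(np.float32)),np.median(z[m]))
E
```

```text
t 22.55 p [ 497.7 -287.   112.4] yawy 29.01 F [ 0.3  0.9 -3.5] w 39.3 g 61.2 j6 0.54
t 22.55 p [ 497.7 -287.   112.4] yawy 29.01 F [ 0.3  0.9 -3.5] w 39.3 g 61.2 j6 0.54
slide [ 0.002 -0.001  0.106] rot [-0.    -0.001 -0.001] t 22.55
foot 6412 x [-120.2  -88.7   14.6] y [-36.5  12.7  36. ] rect ((-38.91278839111328, -0.2230072021484375), (163.84512329101562, 73.60888671875), 0.009896008297801018) 21.06717395534921
guide 2254 x [-108.2  -31.9   23.4] y [-31.4  -3.4  30.8] rect ((-39.19123077392578, -0.36386680603027344), (141.54290771484375, 62.95866394042969), 0.10707183927297592) 47.219005250557515
step 3576 x [-33.2 -20.1  -6.7] y [-18.5   1.   20.1] rect ((-18.93328094482422, 0.8369464874267578), (28.791519165039062, 40.18485641479492), 0.18498672544956207) 95.14252428909757
block 10245 x [-7.3  5.9 29.3] y [-29.9   1.1  32.6] rect ((11.763734817504883, 1.2987861633300781), (38.81193542480469, 82.71022033691406), 0.2504987418651581) 149.8671431186794
```

>>> drive_tool --slide '[[-0.007,-0.004,0],[-0.007,-0.004,0.01],[-0.007,-0.004,0.025],[-0.007,-0.004,0.04],[-0.007,-0.004,0.055],[-0.007,-0.004,0.07],[-0.007,-0.004,0.08],[-0.007,-0.004,0.08]]' --rotation '[[0,0,0],[0,0,0],[0,0,0],[0,0,0],[0,0,0],[0,0,0],[0,0,0],[0,0,0]]'

```text
clock: 23.55
eef_pos: [0.4976, -0.2891, 0.0922]
tool_rot: [0.508, 0.862, -0.0, -0.0]
ft_force: [0.6, -0.3, -3.4]
grip_width: 0.0393
grasp_force: 61.2
```

```bash
python3 - <<'E'
from h import *
st()
E
```

```text
t 23.55 p [ 497.6 -289.1   92.2] yawy 28.99 F [ 0.6 -0.3 -3.4] w 39.3 g 61.2 j6 0.54
```

>>> drive_tool --slide '[[0,0,0.006],[0,0,0.012],[0,0,0.018],[0,0,0.024],[0,0,0.03],[0,0,0.036],[0,0,0.04],[0,0,0.04]]' --rotation '[[0,0,0],[0,0,0],[0,0,0],[0,0,0],[0,0,0],[0,0,0],[0,0,0],[0,0,0]]'

```text
clock: 24.55
eef_pos: [0.4978, -0.2892, 0.0827]
tool_rot: [0.508, 0.862, -0.0, 0.0]
ft_force: [-1.3, 0.2, 0.8]
grip_width: 0.0395
grasp_force: 61.6
```

```bash
python3 - <<'E'
from h import *
st()
E
```

```text
t 24.55 p [ 497.8 -289.2   82.7] yawy 28.99 F [-1.3  0.2  0.8] w 39.5 g 61.6 j6 0.54
```

>>> drive_tool --slide '[[0,0,0],[0,0,0],[0,0,0],[0,0,0],[0,0,0],[0,0,0],[0,0,0],[0,0,0]]' --rotation '[[0,0,0],[0,0,0],[0,0,0],[0,0,0],[0,0,0],[0,0,0],[0,0,0],[0,0,0]]' --gripper 1

```text
clock: 25.55
eef_pos: [0.4977, -0.2892, 0.0825]
tool_rot: [0.508, 0.862, -0.0, -0.0]
ft_force: [0.9, -0.6, 0.1]
grip_width: 0.0853
grasp_force: 0.0
```

>>> drive_tool --slide '[[0,0,-0.04],[0,0,-0.12],[0,0,-0.22],[0,0,-0.32],[0,0,-0.42],[0,0,-0.48],[0,0,-0.52],[0,0,-0.52]]' --rotation '[[0,0,0],[0,0,0],[0,0,0],[0,0,0],[0,0,0],[0,0,0],[0,0,0],[0,0,0]]'

```text
clock: 26.55
eef_pos: [0.498, -0.2893, 0.213]
tool_rot: [0.508, 0.862, 0.0, 0.0]
ft_force: [-0.4, 0.1, 0.3]
grip_width: 0.0851
grasp_force: 0.0
```

```bash
python3 - <<'E'
from h import *
c=bot.camera("wrist"); save(c,"w7"); cv2.imwrite("pics/w7.png",c["image"][:,:,::-1])
st()
a=np.radians(-60.95); d=np.array([np.cos(a),np.sin(a)])
w=np.nan_to_num(cloud(c),nan=-9)*1000
q=(w[...,:2]-[490.6,-274.5])@np.array([d,[-d[1],d[0]]]).T; z=w[...,2]
box=(q[...,0]>-130)&(q[...,0]<55)&(abs(q[...,1])<45)
for nm,lo,hi,x0 in (("foot",18,26,-200),("guide",45,51,-200),("step",60,74,-35),("block",113,127,-15),("nose",90,118,-60)):
    m=box&(z>lo)&(z<hi)&(q[...,0]>x0)&((q[...,0]<-34)|(nm!="nose")); P=q[m]
    if len(P)>30: print(nm,len(P),"x",np.percentile(P[:,0],[1,50,99]).round(1),"y",np.percentile(P[:,1],[1,50,99]).round(1),"rect",np.round(cv2.minAreaRect(P.astype(np.float32))[1],1),np.median(z[m]))
E
```

```text
t 26.6 p [ 497.6 -289.1  212.2] yawy 28.99 F [ 0.7 -1.3 -0.1] w 85.4 g 0.0 j6 0.54
foot 3505 x [-120.   -84.9   37.8] y [-36.4   4.7  36.1] rect [166.3  73.7] 21.05292673154785
guide 1436 x [-108.   -23.1   33.9] y [-31.2  -0.4  31. ] rect [145.9  62.9] 47.219741244029024
step 1120 x [-30.2 -16.9  -4.3] y [-19.4   0.   19.4] rect [28.1 39.4] 67.5341994123162
block 2635 x [-4.6 17.4 42.6] y [-20.5  -0.4  20.2] rect [45.6 48. ] 122.23062156598766
nose 560 x [-54.1 -45.6 -37.4] y [-11.1  -0.3  10.5] rect [17.5 21.9] 106.24604856683936
```

View pics/w7.png

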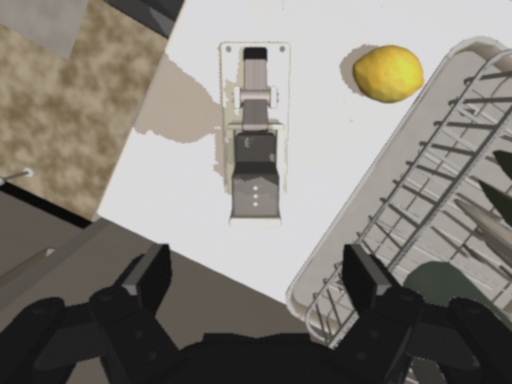

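The battery is seated upright and centred. Its step is level at a height of 67.5 mm at (255,148), and the open nose is at (255,118) in front of it. Next I close the fingers and go behind the nose.

```bash
python3 - <<'E'
from h import *
O=np.array([491.2,-275.5]); a=np.radians(-60.95); d=np.array([np.cos(a),np.sin(a)])
f=lambda x,z:np.r_[O+x*d,z]/1000
go(f(-77,200),29.05); go(f(-77,103),29.05)
for th in (62,50,40,30,20,12):
    t=np.radians(th); x=-66+40*np.cos(t)-2.6*np.sin(t)-11; z=66+40*np.sin(t)+2.6*np.cos(t)
    print(th,"rel to (-77,103): slide x",round(-(x+77)/250,3),"z",round((103-z)/250,3))
E
```

```text
slide [0.368 0.004 0.049] rot [-0.001 -0.001 -0.002] t 26.6
slide [0.368 0.004 0.437] rot [-0.001 -0.001 -0.002] t 26.6
62 rel to (-77,103): slide x -0.066 z 0.002
50 rel to (-77,103): slide x -0.095 z 0.019
40 rel to (-77,103): slide x -0.116 z 0.037
30 rel to (-77,103): slide x -0.133 z 0.059
20 rel to (-77,103): slide x -0.147 z 0.084
12 rel to (-77,103): slide x -0.154 z 0.105
```

>>> drive_tool --slide '[[0.06,0,0],[0.14,0,0],[0.22,0,0],[0.3,0,0],[0.36,0,0.02],[0.37,0,0.04],[0.37,0,0.05],[0.37,0,0.05]]' --rotation '[[0,0,0],[0,0,0],[0,0,0],[0,0,0],[0,0,0],[0,0,0],[0,0,0],[0,0,0]]' --gripper 0

```text
clock: 27.6
eef_pos: [0.453, -0.2086, 0.1995]
tool_rot: [0.508, 0.861, -0.0, -0.0]
ft_force: [0.0, -0.4, 0.0]
grip_width: 0.0002
grasp_force: 0.0
```

>>> drive_tool --slide '[[0,0,0.05],[0,0,0.12],[0,0,0.19],[0,0,0.26],[0,0,0.32],[0,0,0.36],[0,0,0.385],[0,0,0.388]]' --rotation '[[0,0,0],[0,0,0],[0,0,0],[0,0,0],[0,0,0],[0,0,0],[0,0,0],[0,0,0]]'

```text
clock: 28.6
eef_pos: [0.4529, -0.2083, 0.1028]
tool_rot: [0.508, 0.862, -0.0, -0.0]
ft_force: [-1.0, 0.4, 0.6]
grip_width: 0.0
grasp_force: 0.0
```

```bash
python3 - <<'E'
from h import *
st()
O=np.array([491.2,-275.5]); a=np.radians(-60.95); d=np.array([np.cos(a),np.sin(a)])
go(np.r_[O-77*d,103]/1000,29.05)
E
```

```text
t 28.6 p [ 452.9 -208.3  102.8] yawy 28.99 F [-1.   0.4  0.6] w 0.0 g 0.0 j6 0.63
slide [-0.002  0.003 -0.001] rot [-0.    -0.    -0.002] t 28.6
```

In position behind the nose. I'll push it along its arc.

>>> drive_tool --slide '[[-0.03,0,0],[-0.066,0,0.002],[-0.082,0,0.01],[-0.096,0,0.019],[-0.107,0,0.028],[-0.117,0,0.037],[-0.126,0,0.048],[-0.134,0,0.059]]' --rotation '[[0,0,0],[0,0,0],[0,0,0],[0,0,0],[0,0,0],[0,0,0],[0,0,0],[0,0,0]]'

```text
clock: 29.6
eef_pos: [0.47, -0.2382, 0.0888]
tool_rot: [0.508, 0.862, 0.0, 0.001]
ft_force: [0.6, -0.9, 2.0]
grip_width: -0.0001
grasp_force: 0.9
```

>>> drive_tool --slide '[[-0.004,0,0.006],[-0.007,0,0.012],[-0.01,0,0.018],[-0.013,0,0.025],[-0.016,0,0.031],[-0.018,0,0.037],[-0.02,0,0.042],[-0.02,0,0.042]]' --rotation '[[0,0,0],[0,0,0],[0,0,0],[0,0,0],[0,0,0],[0,0,0],[0,0,0],[0,0,0]]'

```text
clock: 30.6
eef_pos: [0.4715, -0.2419, 0.0777]
tool_rot: [0.508, 0.862, 0.0, -0.0]
ft_force: [0.4, 0.9, 1.1]
grip_width: 0.0001
grasp_force: 0.0
```

```bash
python3 - <<'E'
from h import *
st()
E
```

```text
t 30.6 p [ 471.5 -241.9   77.7] yawy 28.99 F [0.4 0.9 1.1] w 0.1 g 0.0 j6 0.59
```

No force is left on the tool, so it has probably snapped. I'll retreat upwards, back off and look.

>>> drive_tool --slide '[[0,0,-0.06],[0,0,-0.16],[0,0,-0.28],[0,0,-0.4],[0.1,0,-0.5],[0.25,0,-0.55],[0.35,0,-0.55],[0.35,0,-0.55]]' --rotation '[[0,0,0],[0,0,0],[0,0,0],[0,0,0],[0,0,0],[0,0,0],[0,0,0],[0,0,0]]'

```text
clock: 31.6
eef_pos: [0.4288, -0.1645, 0.2169]
tool_rot: [0.507, 0.862, 0.0, 0.001]
ft_force: [1.2, 0.6, 0.1]
grip_width: 0.0003
grasp_force: 0.0
```

```bash
python3 - <<'E'
from h import *
st()
c=bot.camera("wrist"); s=bot.camera("scene")
O=np.array([491.2,-275.5]); a=np.radians(-60.95); d=np.array([np.cos(a),np.sin(a)])
for cc in (c,s):
    w=np.nan_to_num(cloud(cc),nan=-9)*1000
    q=(w[...,:2]-O)@np.array([d,[-d[1],d[0]]]).T; z=w[...,2]
    for x in range(-114,34,8):
        m=(abs(q[...,0]-x)<4)&(abs(q[...,1])<8)&(z>30)&(z<140)
        print((x,int(np.median(z[m])) if m.sum()>3 else None),end=" ")
    print()
A=cv2.resize(c["image"][20:250,180:420],(600,575)); B=cv2.resize(s["image"][150:290,160:360],(800,560))
cv2.imwrite("pics/fin.png",B[:,:,::-1])
E
```

```text
t 31.6 p [ 428.8 -164.5  216.9] yawy 29.09 F [1.2 0.6 0.1] w 0.3 g 0.0 j6 0.7
(-114, 94) (-106, 94) (-98, 88) (-90, 83) (-82, 79) (-74, 74) (-66, None) (-58, None) (-50, None) (-42, None) (-34, None) (-26, None) (-18, None) (-10, None) (-2, 114) (6, 114) (14, 114) (22, 114) (30, 114) 
(-114, 93) (-106, 96) (-98, 89) (-90, 83) (-82, 78) (-74, 72) (-66, 71) (-58, 67) (-50, 66) (-42, 66) (-34, 66) (-26, 66) (-18, 67) (-10, 58) (-2, 108) (6, 114) (14, 113) (22, 114) (30, 114)
```

View pics/fin.png

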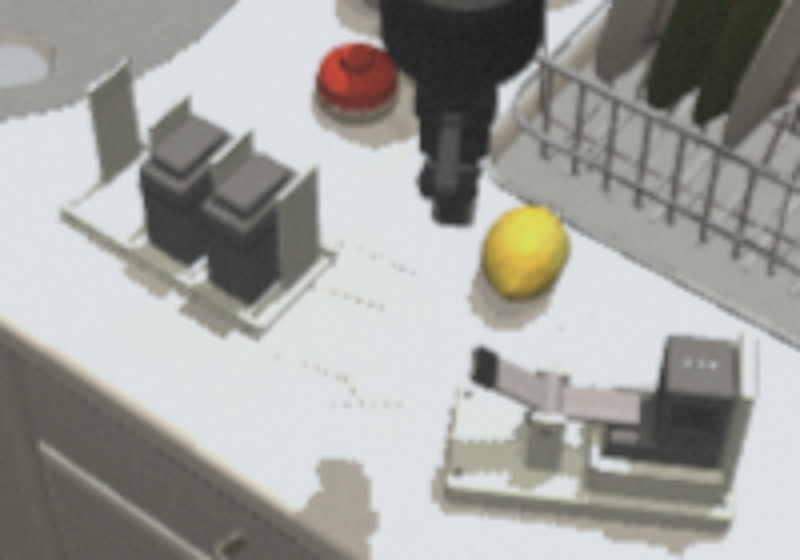

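The picture shows the catch shut, with its nose level on the step at (620,405) and its tail raised at (485,365). The battery top is at 114 mm, so it is held down to the 25 mm platform height. The cartridges and lemon are where they were, and the robot is clear of everything.

```bash
python3 -c "
from workcell import bot
print(bot.job_done())"
```

```text
the job is handed in; nothing more can be done
None
```

The battery stands upright and released in the charging dock, with the catch snapped shut on its step and holding it down. I handed the job in at about 32 s of the 69 s limit, with the robot clear and the neighbouring objects in view unmoved.

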